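# Dress the jewellery carousel

### The arm

A 7-joint arm with a two-finger parallel gripper is mounted at the origin on the work surface. World frame = base frame: x ahead of the robot, y to its left, z up, the work surface at z = 0. Lengths are in m, angles in rad, forces in N, time in s.
With the tool pointing down it reaches from about 0.425 to 0.95 m from the base axis. Payload 16.7 kg.
Tool frame: the origin (TCP) lies midway between the tips of the shut fingers; the grasp point (between the pads) lies 19 mm behind it; y points along the fingers, x is the direction in which the jaws open and shut, and the axes are right-handed (so a half turn about y gives the same grasp; the last joint's range is limited). The gripper opens to 94 mm and grips with 3 to 60 N. Pads are 16 mm wide; open, the fingers measure 119 mm over their backs; the gripper's body (75 mm by 177 mm) begins 78 mm behind the grasp point.
Start: joints at [1.141, 0.426, 0.074, 1.606, -0.034, 1.111, -0.067], TCP at [0.186, -0.649, 0.205] pointing down, gripper open.
Joint ranges: [-2.85, 2.85], [-0.5, 2.14], [-1.23, 1.37], [0.21, 2.46], [-1.02, 4.16], [0.16, 2.05], [-2.73, 2.73]. Speed limits (rad/s): [1.89, 1.89, 2.39, 2.39, 3.01, 3.01, 3.01].

### API

Orientations are given as a unit quaternion [w, x, y, z].
In Python, from plant import robot gives the robot as it stands.
- The arm moves only by the tool move_arm, never from a script. Its argument "steps" is text: rows parted by semicolons, each of 7 numbers parted by spaces: the turn, a rotation vector about the world's x, y, z in rad, then the shift along the world's x, y, z in cm, then the finger opening in cm, from 0 to 9.4. A call has 1 to 20 rows; each row shifts and turns the commanded pose from where the row before left it; what a row does not reach is not made up. A row lasts 1/8 s, in which the tool goes at most 62.5 mm and 10.7 degrees, less where a joint would pass 70% of its speed; a pose out of reach is approached as far as the arm can. A call with a gripper value outside its range is refused whole. The fingers move at their own pace and stop on an object; the grip force is fixed at half the most. Time passes only in rows, so rows that do not move let the fingers close. It gives the time, the measured TCP pose, the force and the opening at its end, in the units of the state.
- robot.read_state(): the state, without advancing time (a new reading comes with each control period).
- robot.camera(name): name is "scene" or "side" or "wrist"; returns a dict with "image" (384x512x3 uint8, blue, green, red), "fx", "fy", "cx", "cy" (pixels), "k1" (the pictures are not rectified: a ray, as slopes to the right and down, at radius r is drawn at 1 + k1 r^2 times it, then the intrinsics apply), "T" (4x4, takes a point from camera to world coordinates); the wrist camera has in their place "hand_eye" (4x4, takes a point from camera to tool coordinates, whose origin is the TCP and whose axes are the tool frame's). Camera axes: x right, y down, z forward; pixel columns grow to the right and rows downward; lengths in m; the calibration is good to about 2 mm. A picture is of the moment at which its call begins: read the wrist's pose just before it. There is no depth.
- robot.job_done(): hands the job in, once; it reports no verdict.
Trained networks look in a picture, given as the dict that the camera call returned (one of the last four; its "shot" number tells which), for a name from the list of things; names that differ only in an ending like _2 or _b are one class to them, and where a whole thing is asked for, a point or a joint stands for the part that bears it (a point fixed in the world has none). Each returns a list of dicts, best first, with "score" (0 to 1); they miss things now and then, are a little off and sometimes report something else, mostly with a low value. They report only what shows in the picture. A call takes as long as a camera call. They do not tell look-alikes from the thing itself.
- robot.search_frame(name, picture): "at" ([row, column] in pixels, amid what is visible of it).
- robot.regions_of(name, picture): "region" (384x512 bool, what is visible of it) and "at" ([row, column] in pixels, amid what is visible of it).
- robot.mark_of(name, picture): "at" ([row, column] in pixels: a listed point, or the origin of a listed thing).
The state is a dict: "t": time; "joint_pos": joint angles; "joint_velocities": joint speeds; "joint_efforts": joint torques, N m; "tcp_pos": TCP position; "orientation": TCP orientation; "wrist_force": force on the tool from outside, world axes, zero at the start; "torque": the same for the moment, N m; "opening": opening from 0.0 (shut) to 1.0 (fully open).
Only numpy, scipy, OpenCV 4.12 (cv2) and the standard library are available. Lean on these libraries where they do the work, as an engineer would, in place of code of your own. Each camera call takes 0.05 s, during which the arm holds its last target.

### The job

Stand the green butterfly block and the amber butterfly block on the carousel, each in the stall of its own colour, square on the outline there with its butterfly facing outwards. The carousel turns at a touch and is already facing the way the shop wants it, so do not let it turn; set the blocks down without dropping them, and leave all the other display pieces where they stand.

Things in the scene. Friction and masses are not known exactly. Their poses are not given: they have to be found in the camera images.
- green_c (a point): Linen-covered block, upright, 46 deep (x) x 60 wide (y) x 85 mm high, about 140 g, with a green butterfly pendant on its sloping front and green felt edging; it stands in one of the tray's three compartments. Point: the block's middle, half-way up (42.5 mm above its foot). Its -x axis points out of the front, +x out of the back, z up.
- green_front (a point): Middle of the upright lower part of the green block's front face, 22.5 mm above its foot, 23 mm ahead of its middle. The lower 45 mm of the block is a plain upright box, full 46 x 60; above it the front, which carries the butterfly, slopes back to a top ledge 16 mm deep, while back and sides stay upright to the top.
- amber_c (a point): Linen-covered block, upright, 46 deep (x) x 60 wide (y) x 85 mm high, same shape, mass, axes and kind of point as the green block, with an amber-orange butterfly and felt edging; it stands on the open counter, turned any way.
- amber_front (a point): Middle of the upright lower part of the amber block's front face, 22.5 mm above its foot.
- carousel: Round wooden carousel with a brass rim. Origin: foot of its axis, on the counter. Deck 244 mm across, its top 32 mm above the counter. Four upright L-shaped partitions, turning with it (6 mm thick, tops 115 mm above the counter), make four stalls in a cross, 72 mm wide between parallel walls, open to the rim, above, and to the empty middle (72 x 72 mm, with a hub 7 mm high).
- deck (a joint): Angle of the carousel's deck on its bearing, rad, 0 at the start, positive anticlockwise from above. It runs freely: only about 0.01 N m turns it.
- mark_green: The green stall's place: floor of the stall green, with a brass outline 50 x 63 mm for the block. Origin: the outline's centre on the deck's surface, 63 mm from the carousel's axis. +x points inwards to the axis, -x outwards to the rim. A well-placed block has its foot's centre here, its axes along these, and 6 mm free on either side; the walls run from 27 mm inward to 37 mm outward of here.
- mark_amber: The amber stall's place: same size and axes as the green one, floor amber-orange, a quarter turn anticlockwise (from above) from it.
- tray: Fixed cream tray, 150 (x) x 202 (y) x 91 mm high; origin under its centre. Three compartments side by side along y (centres y = -64, 0, 64 mm), each 54 wide (y) x 130 long (x); walls 10 mm thick, 91 mm high; floor 10 mm thick. Blocks are filed in it fronts to tray -y: front and back 4 mm from the walls, tops 4 mm above them, and about 35 mm free beyond each side.
- gilt_c (a point): Linen-covered block, upright, 46 deep (x) x 60 wide (y) x 85 mm high like the others, with a gold mushroom; stands in the tray, leave alone. Point half-way up.
- blue_c (a point): Linen-covered block, upright, 46 deep (x) x 60 wide (y) x 85 mm high like the others, with a blue-grey butterfly; stands in the tray, leave alone. Point half-way up.
- shell_c (a point): Linen-covered block, upright, 46 deep (x) x 60 wide (y) x 85 mm high like the others, with a shell; stands loose in the stall opposite the green one, leave alone. Point half-way up.
- cone_c (a point): Dark wooden ring cone, foot 48 mm across, 82 mm high, loose in the stall opposite the amber one, leave alone. Point half-way up.
- jar_c (a point): Amber glass jar, 58 mm across, 75 mm high, on the counter, leave alone. Point half-way up.
- tbar_c (a point): Bracelet bar: dark round foot 72 mm across, post, and a cream bar 130 mm long (along y), 26 mm thick, top 101 mm above the counter; leave alone. Point on the post, 50 mm up.
- giftbox_c (a point): Dark green gift box, 66 x 66 x 48 mm with gold bands, on the counter, leave alone. Point half-way up.
Not all that is in view belongs to the job. What is shaped like the part that bears cone_c but purple is not meant.

How it is judged:
At the end, for the whole second after the job is handed in: Both blocks stand upright, released and at rest in the stall of their own colour: centre within 10 mm each way, square within 10 degrees, butterfly outwards. The deck rests within 6 degrees of its start. The seven other pieces stand upright within 20 mm of their starts (x of green_c in the frame of mark_green between -0.01 and 0.01 m and y of green_c in the frame of mark_green between -0.01 and 0.01 m and z of green_c in the frame of mark_green below 0.048 m and angle between the x axis of green_c and the x axis of mark_green, either way round below 0.17 rad and x of green_front in the frame of mark_green below -0.01 m and angle between each of green_c, amber_c's own z axis and vertical below 0.1 rad and linear speed of each of green, amber below 0.02 m/s and contact force between each of green, amber and the fingers below 0.05 N and x of amber_c in the frame of mark_amber between -0.01 and 0.01 m and y of amber_c in the frame of mark_amber between -0.01 and 0.01 m and z of amber_c in the frame of mark_amber below 0.048 m and angle between the x axis of amber_c and the x axis of mark_amber, either way round below 0.17 rad and x of amber_front in the frame of mark_amber below -0.01 m and value of joint deck between -0.1 and 0.1 rad and velocity of joint deck between -0.03 and 0.03 rad/s and distance of each of gilt_c, blue_c, shell_c, cone_c, jar_c, tbar_c, giftbox_c from where it was at the start of the episode below 0.02 m and angle between each of gilt_c, blue_c, shell_c, cone_c, jar_c, tbar_c, giftbox_c's own z axis and vertical below 0.15 rad); the robot touches nothing.
It fails at once if the carousel was turned more than 0.2 rad (11 degrees) either way (value of joint deck above 0.2 rad or value of joint deck below -0.2 rad).
It fails at once if the green block was dropped or thrown (moving faster than 0.6 m/s with no finger on it) (linear speed of green above 0.6 m/s and contact force between green and the fingers below 0.01 N).
It fails at once if the amber block was dropped or thrown (moving faster than 0.6 m/s with no finger on it) (linear speed of amber above 0.6 m/s and contact force between amber and the fingers below 0.01 N).
It fails at once if another display piece was moved more than 30 mm or knocked over (distance of any of gilt_c, blue_c, shell_c, cone_c, jar_c, tbar_c, giftbox_c from where it was at the start of the episode above 0.03 m or angle between any of gilt_c, blue_c, shell_c, cone_c, jar_c, tbar_c, giftbox_c's own z axis and vertical above 0.5 rad).
It also fails if it takes over 72 s, if anything falls off the work surface, if the arm or the gripper's body presses on something with over 40 N, if the wrist force passes 120 N, or if a joint passes its speed limit or range.

## Working session

There is one attempt and no reset: what is moved stays moved. The work goes in short steps, Python scripts to look and compute and a tool call to move; the robot and the scene stay as the last step left them, time stands still between calls to the robot, and variables do not carry over. Pictures are saved under pics/ and viewed, and the job is handed in when it is done.

Besides the shell and the picture viewer there is one more tool, called after "Emit:" as a command line: name --argument value ..., lists and objects as JSON in quotes. move_arm: Moves the arm, as the interface text tells. Its arguments: {"type":"object","properties":{"steps":{"type":"string"}},"required":["steps"]}

```bash
ls; mkdir -p pics
python3 - <<'E'
from plant import robot
import cv2,numpy as np
s=robot.read_state(); print({k:np.round(v,3).tolist() for k,v in s.items()})
for n in ["scene","side","wrist"]:
    p=robot.camera(n); cv2.imwrite(f"pics/{n}0.png",p["image"])
    print(n,p["fx"],p["cx"],p["cy"],p["k1"],np.round(p.get("T",p.get("hand_eye")),3).tolist())
E
```

```text
pics
{'t': 0.0, 'joint_pos': [1.142, 0.427, 0.074, 1.607, -0.034, 1.111, -0.067], 'joint_velocities': [0.001, 0.001, -0.0, 0.0, 0.001, 0.001, -0.001], 'joint_efforts': [0.001, -93.582, 3.666, -45.42, -0.049, 0.02, 0.0], 'tcp_pos': [0.186, -0.648, 0.205], 'orientation': [0.565, -0.565, 0.426, -0.425], 'wrist_force': [0.361, -0.832, -0.266], 'torque': [-0.005, -0.062, 0.022], 'opening': 1.0}
scene 437.82588906894017 252.83737028826178 190.36362985487312 -0.07557497953604236 [[-0.082, 0.737, -0.671, 1.333], [0.996, 0.048, -0.068, 0.07], [-0.018, -0.675, -0.738, 0.866], [0.0, 0.0, 0.0, 1.0]]
side 411.7057129253192 250.86164460790076 187.63037399361346 -0.1500259612676333 [[-0.703, -0.537, 0.466, 0.043], [-0.711, 0.513, -0.481, 0.576], [0.019, -0.669, -0.743, 0.984], [0.0, 0.0, 0.0, 1.0]]
wrist 323.75375445869935 254.67760139006737 188.71717358115498 -0.08567991922252345 [[1.0, -0.0, -0.0, 0.0], [-0.0, -0.26, 0.966, -0.179], [-0.0, -0.966, -0.26, 0.075], [0.0, 0.0, 0.0, 1.0]]
```

View pics/scene0.png

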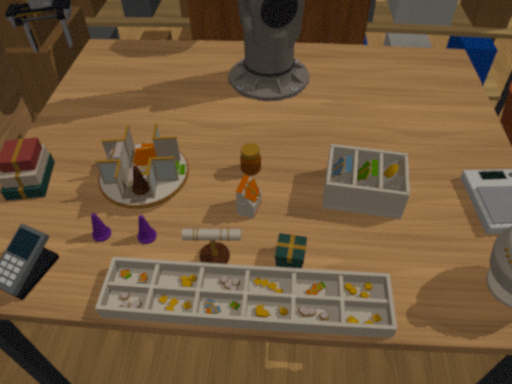

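View pics/side0.png

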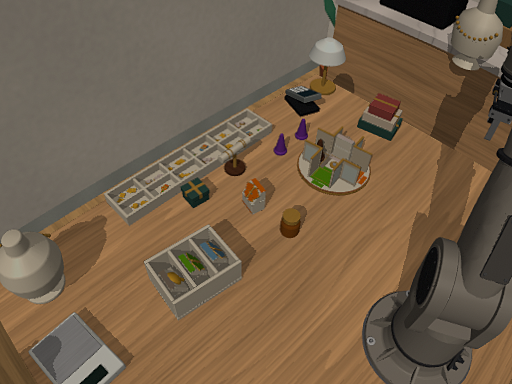

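View pics/wrist0.png

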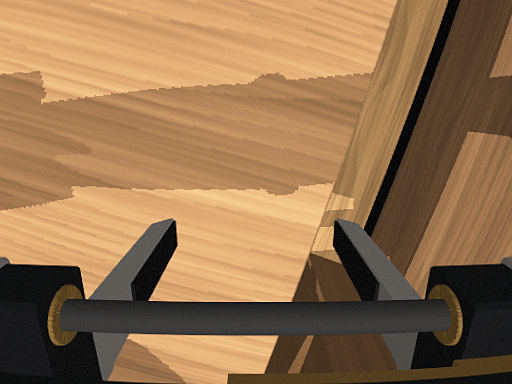

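```bash
cat > h.py <<'E'
from plant import robot
import cv2,numpy as np
from scipy.spatial.transform import Rotation as R
def tool_T(s=None):
    s=s or robot.read_state(); q=np.array(s["orientation"]); T=np.eye(4)
    T[:3,:3]=R.from_quat(q[[1,2,3,0]]).as_matrix(); T[:3,3]=s["tcp_pos"]; return T
def shoot(n):
    s=robot.read_state(); p=robot.camera(n)
    if n=="wrist": p["T"]=tool_T(s)@p["hand_eye"]
    return p
def ray(p,at):
    d=np.array([(at[1]-p["cx"])/p["fx"],(at[0]-p["cy"])/p["fy"]]); u=d.copy()
    for _ in range(30): u=d/(1+p["k1"]*(u@u))
    v=p["T"][:3,:3]@np.array([u[0],u[1],1]); return p["T"][:3,3],v/np.linalg.norm(v)
def onz(p,at,z):
    o,v=ray(p,at); return o+v*(z-o[2])/v[2]
def proj(p,X):
    X=np.atleast_2d(X); T=np.linalg.inv(p["T"]); c=X@T[:3,:3].T+T[:3,3]; u=c[:,:2]/c[:,2:]
    u=u*(1+p["k1"]*(u**2).sum(1,keepdims=True))
    return np.c_[u[:,1]*p["fy"]+p["cy"],u[:,0]*p["fx"]+p["cx"]]
def tri(obs):
    A=np.zeros((3,3));b=np.zeros(3)
    for p,at in obs:
        o,v=ray(p,at);M=np.eye(3)-np.outer(v,v);A+=M;b+=M@o
    X=np.linalg.solve(A,b); e=[np.linalg.norm(proj(p,X)[0]-at) for p,at in obs]
    return X,e
E
python3 - <<'E'
from h import *
a=shoot("scene");b=shoot("side")
Z=dict(green_c=.0525,green_front=.0325,amber_c=.0425,amber_front=.0225,carousel=0,mark_green=.032,mark_amber=.032,tray=0,gilt_c=.0525,blue_c=.0525,shell_c=.0745,cone_c=.073,jar_c=.0375,tbar_c=.05,giftbox_c=.024)
for n,z in Z.items():
    print(n)
    for p in(a,b):
        for r in robot.mark_of(n,p)[:2]:
            print("   ",np.round(r["at"]),round(r["score"],2),np.round(onz(p,r["at"],z),3))
E
```

```text
green_c
    [178. 361.] 0.8 [0.531 0.269 0.052]
    [268. 189.] 0.72 [0.539 0.286 0.052]
    [257. 215.] 0.16 [0.516 0.217 0.052]
green_front
    [182. 354.] 0.75 [0.528 0.255 0.032]
amber_c
    [250. 288.] 0.63 [0.761 0.088 0.042]
    [194. 248.] 0.59 [ 0.598 -0.017  0.042]
    [195. 254.] 0.68 [ 0.606 -0.02   0.042]
    [147. 345.] 0.42 [ 0.543 -0.4    0.042]
amber_front
    [202. 252.] 0.73 [ 0.605 -0.006  0.022]
    [157. 250.] 0.43 [ 0.439 -0.026  0.022]
    [206. 248.] 0.75 [0.601 0.012 0.022]
carousel
    [179. 147.] 0.92 [ 0.522 -0.307  0.   ]
    [173. 332.] 0.55 [ 0.519 -0.304  0.   ]
mark_green
    [171. 161.] 0.6 [ 0.521 -0.262  0.032]
    [155. 148.] 0.15 [ 0.458 -0.313  0.032]
    [175. 325.] 0.69 [ 0.513 -0.254  0.032]
    [282. 195.] 0.36 [0.507 0.297 0.032]
mark_amber
    [157. 146.] 0.72 [ 0.467 -0.317  0.032]
    [172. 328.] 0.7 [ 0.515 -0.268  0.032]
    [175. 351.] 0.55 [ 0.455 -0.313  0.032]
tray
    [193. 361.] 0.7 [0.534 0.279 0.   ]
    [278. 193.] 0.75 [0.533 0.284 0.   ]
gilt_c
    [156. 250.] 0.67 [ 0.467 -0.022  0.052]
    [181. 391.] 0.56 [0.537 0.346 0.
[... 161 characters left out ...]
8 0.217 0.052]
shell_c
    [172. 337.] 0.65 [0.537 0.205 0.075]
    [162. 119.] 0.62 [ 0.536 -0.366  0.075]
    [145. 343.] 0.87 [ 0.537 -0.368  0.075]
cone_c
    [178. 137.] 0.75 [ 0.59  -0.302  0.073]
    [222.  98.] 0.65 [ 0.736 -0.358  0.073]
    [144. 282.] 0.67 [ 0.681 -0.223  0.073]
    [125. 300.] 0.67 [ 0.705 -0.344  0.073]
jar_c
    [157. 252.] 0.92 [ 0.455 -0.019  0.038]
    [206. 256.] 0.38 [0.63  0.004 0.037]
    [222. 291.] 0.83 [ 0.462 -0.026  0.037]
    [160. 231.] 0.43 [ 0.77  -0.075  0.037]
tbar_c
    [245. 214.] 0.57 [ 0.765 -0.081  0.05 ]
    [158. 235.] 0.91 [ 0.756 -0.082  0.05 ]
giftbox_c
    [250. 287.] 0.81 [0.75  0.087 0.024]
    [191. 196.] 0.68 [0.753 0.089 0.024]
```

Run:
```python
from h import *
print(np.round(tool_T(),3))
```

```text
[[ 0.276  0.     0.961  0.186]
 [-0.961  0.     0.276 -0.649]
 [-0.    -1.     0.     0.205]
 [ 0.     0.     0.     1.   ]]
```

Emit:
move_arm --steps "0 0 0 0 0 5 9.4;0 0 0 2 2 5 9.4;0 0 0 4 4 2 9.4;0 0 0 4 4 2 9.4;0 0 0 4 4 0 9.4;0 0 0 4 4 0 9.4;0 0 0 4 4 0 9.4;0 0 0 4 4 0 9.4;0 0 0 4 4 0 9.4;0 0 0 4 3 0 9.4;0 0 0 4 2 0 9.4;0 0 0 1 0 0 9.4;0 0 0 0 0 0 9.4"

```text
t: 3.38
tcp_pos: [0.5764, -0.299, 0.345]
orientation: [-0.565, 0.565, -0.426, 0.425]
wrist_force: [0.2, 0.0, -1.0]
opening: 0.999
```

Run:
```python
from h import *
s=robot.read_state();print(s["t"],np.round(s["joint_pos"],3),np.round(tool_T(),3))
p=shoot("wrist");cv2.imwrite("pics/w1.png",p["image"])
for n,z in dict(carousel=0,mark_green=.032,mark_amber=.032,shell_c=.0745,cone_c=.073).items():
    for r in robot.mark_of(n,p)[:2]: print(n,np.round(r["at"]),round(r["score"],2),np.round(onz(p,r["at"],z),4))
```

```text
3.375 [ 0.517  0.307 -0.182  1.473  0.056  1.367 -0.959] [[ 0.276 -0.001  0.961  0.576]
 [-0.961  0.     0.276 -0.299]
 [-0.    -1.    -0.001  0.345]
 [ 0.     0.     0.     1.   ]]
carousel [181. 253.] 0.73 [ 0.5242 -0.3119  0.    ]
mark_green [182. 212.] 0.96 [ 0.5135 -0.2483  0.032 ]
mark_amber [225. 248.] 0.77 [ 0.4601 -0.3217  0.032 ]
shell_c [201. 296.] 0.84 [ 0.5306 -0.375   0.0745]
cone_c [ 74. 334.] 0.91 [ 0.7139 -0.3694  0.073 ]
cone_c [ 53. 254.] 0.82 [ 0.7093 -0.2606  0.073 ]
```

View pics/w1.png

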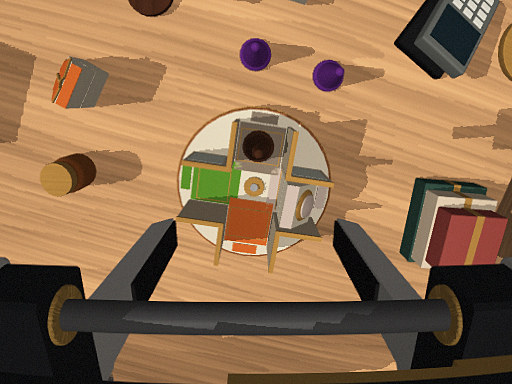

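```bash
cat >> h.py <<'E'
def car_lines(c,th):
    """th azimuth of green outward. returns list of polylines (3D)"""
    L=[]
    t=np.linspace(0,2*np.pi,80); L.append(np.c_[c[0]+.122*np.cos(t),c[1]+.122*np.sin(t),0*t+.032])
    for k in range(4):
        a=th+k*np.pi/2; u=np.array([np.cos(a),np.sin(a)]); v=np.array([-u[1],u[0]])
        P=lambda r,s,z:np.r_[np.array(c)+r*u+s*v,z]
        if k<2: L.append(np.array([P(63+i,j,0) if 0 else P(.063+i,j,.032) for i,j in[(-.025,-.0315),(.025,-.0315),(.025,.0315),(-.025,.0315),(-.025,-.0315)]]))
        for sgn in(-1,1): L.append(np.array([P(.036,sgn*.036,.115),P(.1,sgn*.036,.115)]))
    return L
def block_lines(c,th,z0):
    """th azimuth of front"""
    u=np.array([np.cos(th),np.sin(th)]); v=np.array([-u[1],u[0]]); P=lambda f,s,z:np.r_[np.array(c)+f*u+s*v,z0+z]
    L=[]
    L.append(np.array([P(i,j,0) for i,j in[(-.023,-.03),(.023,-.03),(.023,.03),(-.023,.03),(-.023,-.03)]]))
    L.append(np.array([P(i,j,.085) for i,j in[(-.023,-.03),(-.007,-.03),(-.007,.03),(-.023,.03),(-.023,-.03)]]))
    for s in(-.03,.03): L.append(np.array([P(.023,s,0),P(.023,s,.045),P(-.007,s,.085)]))
    L.append(np.array([P(.023,-.03,.045),P(.023,.03,.045)]))
    return L
def overlay(p,L,name,crop=None,k=3,col=(255,0,255)):
    r0,r1,c0,c1=crop or (0,384,0,512)
    im=cv2.resize(p["image"][r0:r1,c0:c1],None,fx=k,fy=k,interpolation=cv2.INTER_NEAREST)
    for l in L:
        q=proj(p,l); q=np.c_[(q[:,1]-c0+.5)*k,(q[:,0]-r0+.5)*k]
        cv2.polylines(im,[np.round(q).astype(int)],False,col,1,cv2.LINE_AA)
    cv2.imwrite(name,im)
E
python3 - <<'E'
from h import *
p=shoot("wrist")
import pickle; pickle.dump(p,open("w1.pkl","wb"))
overlay(p,car_lines((.5228,-.3112),np.radians(98.4)),"pics/o1.png",(90,280,150,350),3)
# amber
for n,z in dict(amber_c=.0425,amber_front=.0225,jar_c=.0375).items():
    for r in robot.mark_of(n,p)[:2]: print(n,np.round(r["at"]),round(r["score"],2),np.round(onz(p,r["at"],z),4))
E
```

```text
amber_c [77. 76.] 0.61 [ 0.6139 -0.0163  0.0425]
amber_front [75. 71.] 0.93 [0.6135 0.0026 0.0225]
jar_c [175.  66.] 0.81 [ 0.4604 -0.0203  0.0375]
jar_c [79. 73.] 0.51 [ 0.6096 -0.0097  0.0375]
```

View pics/o1.png

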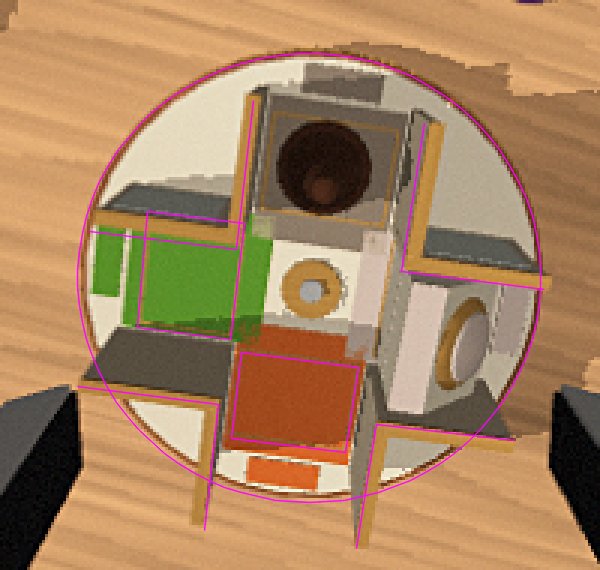

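```bash
cat >> h.py <<'E'
def walltops(c,th):
    L=[]
    for k in range(4):
        a=th+k*np.pi/2; u=np.array([np.cos(a),np.sin(a)]); v=np.array([-u[1],u[0]])
        P=lambda r,s:np.r_[np.array(c)+r*u+s*v,.115]
        for s in(-1,1): L+= [np.array([P(.042 if o>.036 else .036,s*o),P(.1,s*o)]) for o in(.036,.042)]
    return L
def fitlines(p,f,x0,steps,sig=1.5):
    from scipy.ndimage import map_coordinates
    from scipy.optimize import minimize
    g=cv2.GaussianBlur(p["image"].astype(np.float32),(0,0),sig)
    gx=cv2.Sobel(g,cv2.CV_32F,1,0);gy=cv2.Sobel(g,cv2.CV_32F,0,1)
    m=lambda: None
    def cost(y):
        x=x0+y*steps; s=0;n=0
        for l in f(x):
            for a,b in zip(l[:-1],l[1:]):
                N=max(3,int(np.linalg.norm(b-a)/.002)); q=proj(p,a+(b-a)*np.linspace(.05,.95,N)[:,None])
                e=q[-1]-q[0]; nn=np.array([-e[1],e[0]])/np.linalg.norm(e)
                v=0
                for ch in range(3):
                    v=v+np.abs(map_coordinates(gy[...,ch],q.T,order=1)*nn[0]+map_coordinates(gx[...,ch],q.T,order=1)*nn[1])
                s+=np.minimum(v,150).sum();n+=N
        return -s/n
    best=None
    for st in np.random.default_rng(0).normal(0,1,(12,len(x0))):
        r=minimize(cost,st*.7,method="Nelder-Mead",options=dict(xatol=.01,fatol=.01))
        if best is None or r.fun<best.fun: best=r
    return x0+best.x*steps,best.fun
E
python3 - <<'E'
from h import *
import pickle;p=pickle.load(open("w1.pkl","rb"))
f=lambda x: walltops(x[:2],x[2])
x,c=fitlines(p,f,np.array([.5228,-.3112,np.radians(98.4)]),np.array([.003,.003,.03]))
print(x,np.degrees(x[2]),c)
overlay(p,f(x)+car_lines(x[:2],x[2])[:3],"pics/o2.png",(90,280,150,350),3)
E
```

```text
[ 0.52504647 -0.31260136  1.69614739] 97.18208701941093 -146.68461993433127
```

View pics/o2.png

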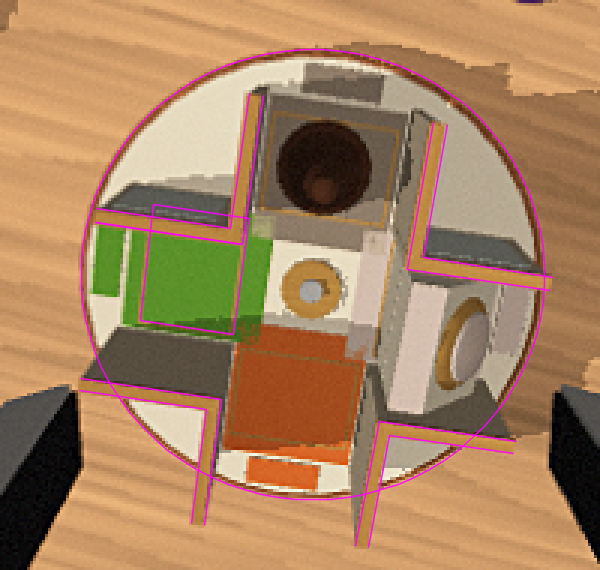

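Emit:
move_arm --steps "0 0 0 1 4 0 9.4;0 0 0 1.5 5 0 9.4;0 0 0 1.5 6 0 9.4;0 0 0 1.5 6 0 9.4;0 0 0 1.5 5 0 9.4;0 0 0 1 4 0 9.4;0 0 0 0 0 -3 9.4;0 0 0 0 0 0 9.4"

```text
t: 4.88
tcp_pos: [0.6554, 0.0013, 0.3136]
orientation: [-0.564, 0.566, -0.426, 0.424]
wrist_force: [-0.1, -0.9, 0.6]
opening: 0.997
```

Run:
```python
from h import *
s=robot.read_state();print(s["t"],np.round(s["joint_pos"],3),np.round(tool_T()[:3,3],3))
p=shoot("wrist");cv2.imwrite("pics/w2.png",p["image"])
import pickle; pickle.dump(p,open("w2.pkl","wb"))
for n,z in dict(amber_c=.0425,amber_front=.0225,jar_c=.0375,tbar_c=.05,giftbox_c=.024).items():
    for r in robot.mark_of(n,p)[:2]: print(n,np.round(r["at"]),round(r["score"],2),np.round(onz(p,r["at"],z),4))
```

```text
4.875 [ 0.139  0.345 -0.32   1.496  0.11   1.322 -1.481] [0.655 0.001 0.314]
amber_c [188. 258.] 0.88 [ 0.6128 -0.0156  0.0425]
amber_front [206.  88.] 0.36 [0.5061 0.2303 0.0225]
jar_c [275. 235.] 0.92 [ 0.4637 -0.0209  0.0375]
tbar_c [ 99. 340.] 0.91 [ 0.7629 -0.0854  0.05  ]
tbar_c [259. 440.] 0.31 [ 0.5826 -0.3207  0.05  ]
giftbox_c [ 68. 208.] 0.69 [0.7533 0.0971 0.024 ]
```

View pics/w2.png

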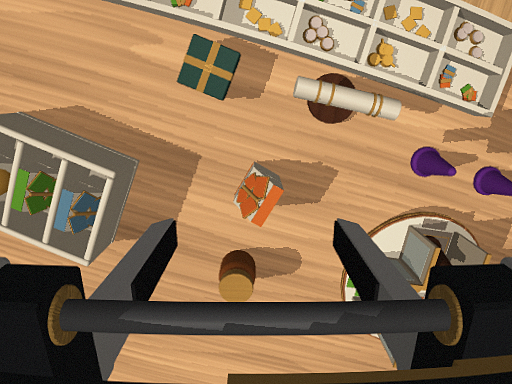

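Run:
```python
from h import *
import pickle;p=pickle.load(open("w2.pkl","rb"))
f=lambda x: block_lines(x[:2],x[2],0)
for a in (50,70,90,110,130):
    x,c=fitlines(p,f,np.array([.6128,-.0156,np.radians(a)]),np.array([.004,.004,.1]))
    print(a,x,np.degrees(x[2]),c)
    if a==50 or c<bc: bc=c;bx=x
overlay(p,f(bx),"pics/o3.png",(145,245,210,310),6)
im=cv2.resize(p["image"][145:245,210:310],None,fx=6,fy=6,interpolation=cv2.INTER_CUBIC); cv2.imwrite("pics/o3b.png",im)
```

```text
50 [ 0.60641647 -0.01782075  1.35006067] 77.35277830108265 -131.89173703930123
70 [ 0.60678232 -0.01742877  1.37559442] 78.81575469452848 -132.13882426477014
90 [ 0.60661843 -0.0154869   1.32819223] 76.09980908635995 -133.58014892729526
110 [ 0.60718669 -0.01316007  1.35834667] 77.82753149980203 -119.55653642243018
130 [ 0.61291246 -0.02421074  2.3517266 ] 134.74400867251325 -81.59533443004062
```

View pics/o3.png

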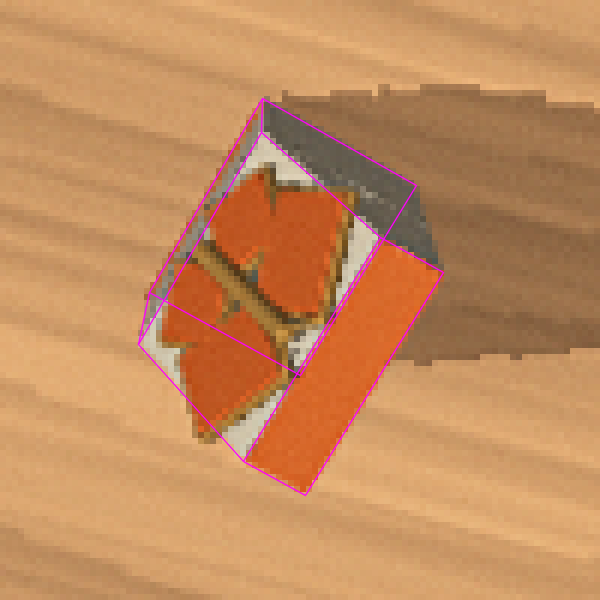

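View pics/o3b.png

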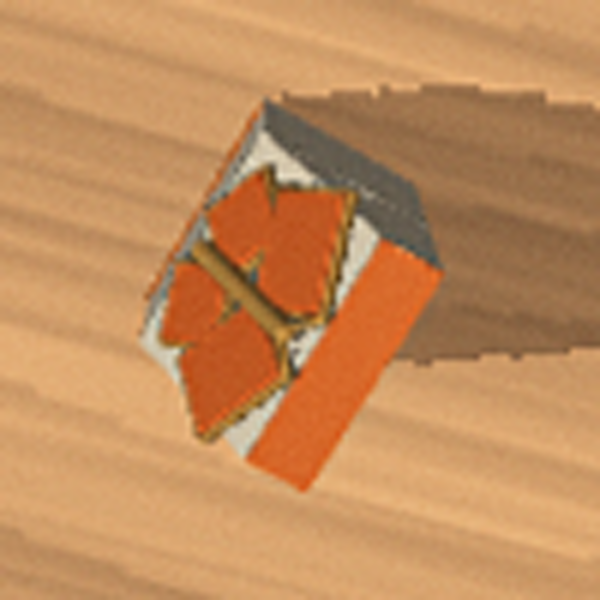

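Emit:
move_arm --steps "0 0 -0.17 -2.5 -1 -3 9.4;0 0 -0.17 -2.4 -0.7 -4 9.4;0 0 -0.175 0 0 -5 9.4;0 0 0 0 0 -4 9.4;0 0 0 0 0 -2.5 9.4;0 0 0 0 0 0 9.4;0 0 0 0 0 0 9.4"

```text
t: 6.05
tcp_pos: [0.6082, -0.0158, 0.1319]
orientation: [-0.438, 0.437, -0.555, 0.556]
wrist_force: [0.8, -0.4, 0.3]
opening: 0.999
```

Run:
```python
from h import *
s=robot.read_state();T=tool_T();print(s["t"],np.round(s["joint_pos"],3),np.round(T,4),np.degrees(np.arctan2(T[1,0],T[0,0])))
p=shoot("wrist")
f=lambda x: block_lines(x[:2],x[2],0)
x,c=fitlines(p,f,np.array([.6066,-.016,np.radians(76.5)]),np.array([.003,.003,.05])); print(x,np.degrees(x[2]),c)
overlay(p,f(x),"pics/o4.png",None,1.5)
```

```text
6.05 [ 0.105  0.403 -0.235  1.818  0.114  0.932 -1.986] [[-2.333e-01  1.700e-03  9.724e-01  6.082e-01]
 [-9.724e-01  1.000e-04 -2.333e-01 -1.580e-02]
 [-5.000e-04 -1.000e+00  1.700e-03  1.319e-01]
 [ 0.000e+00  0.000e+00  0.000e+00  1.000e+00]] -103.49173231129625
[ 0.60665019 -0.01522694  1.30860436] 74.97750672619446 -113.2690268550163
```

View pics/o4.png

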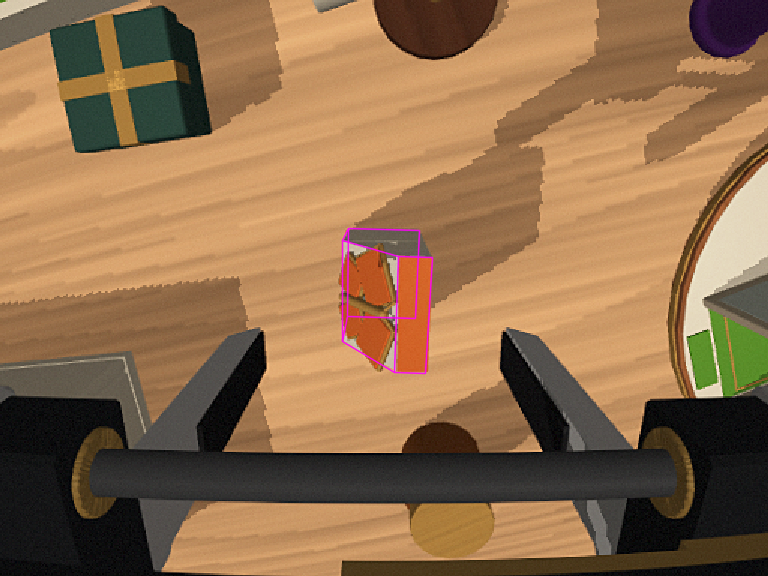

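Emit:
move_arm --steps "0 0 0 -0.15 0 -4 9.4;0 0 0 0 0 -4 9.4;0 0 0 0 0 -2.5 9.4;0 0 0 0 0 -1.9 9.4;0 0 0 0 0 0 9.4;0 0 0 0 0 0 6;0 0 0 0 0 0 4;0 0 0 0 0 0 3;0 0 0 0 0 0 3;0 0 0 0 0 0 3"

```text
t: 7.35
tcp_pos: [0.6059, -0.0157, 0.0066]
orientation: [-0.438, 0.438, -0.555, 0.555]
wrist_force: [-0.3, 0.2, 0.5]
opening: 0.501
```

Emit:
move_arm --steps "0 0 0 0 0 1 3;0 0 0 0 0 3 3;0 0 0 0 0 5 3;0 0 0 0 0 5 3;0 0 0.15 0 -1.5 5 3;0 0 0.176 -1 -3 4 3;0 0 0.176 -1.5 -3 1.35 3;0 0 0.176 -1.5 -3 0 3;0 0 0.176 -1.5 -3 0 3;0 0 0.176 -1.5 -3 0 3;0 0 0.176 -1.5 -3 0 3;0 0 0.176 -1.5 -3 0 3;0 0 0.176 -1.5 -3 0 3;0 0 0.176 -1.5 -3 0 3;0 0 0.176 -1.4 -1.5 0 3;0 0 0.02 -1.45 0 0 3;0 0 0 0 0 0 3;0 0 0 0 0 0 3"

```text
t: 9.6
tcp_pos: [0.4479, -0.3154, 0.2504]
orientation: [-0.706, 0.706, 0.044, -0.044]
wrist_force: [-0.1, 0.5, -2.3]
opening: 0.49
```

Run:
```python
from h import *
s=robot.read_state();T=tool_T();print(s["t"],s["opening"],np.round(s["joint_pos"],3),np.round(T,4),np.degrees(np.arctan2(T[1,0],T[0,0])))
p=shoot("wrist");cv2.imwrite("pics/w5.png",p["image"])
p=shoot("scene");cv2.imwrite("pics/s5.png",p["image"][60:260,60:300].repeat(3,0).repeat(3,1))
```

```text
9.6 0.4902537523475592 [ 0.806  0.2   -0.356  1.821  0.077  1.133  0.548] [[ 9.924e-01  5.000e-04 -1.234e-01  4.479e-01]
 [ 1.234e-01 -2.000e-04  9.924e-01 -3.154e-01]
 [ 5.000e-04 -1.000e+00 -3.000e-04  2.504e-01]
 [ 0.000e+00  0.000e+00  0.000e+00  1.000e+00]] 7.088697461251567
```

View pics/w5.png

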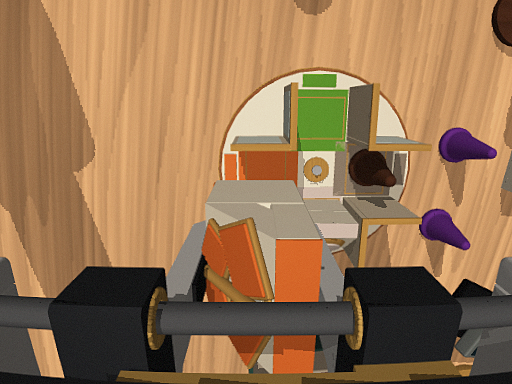

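View pics/s5.png

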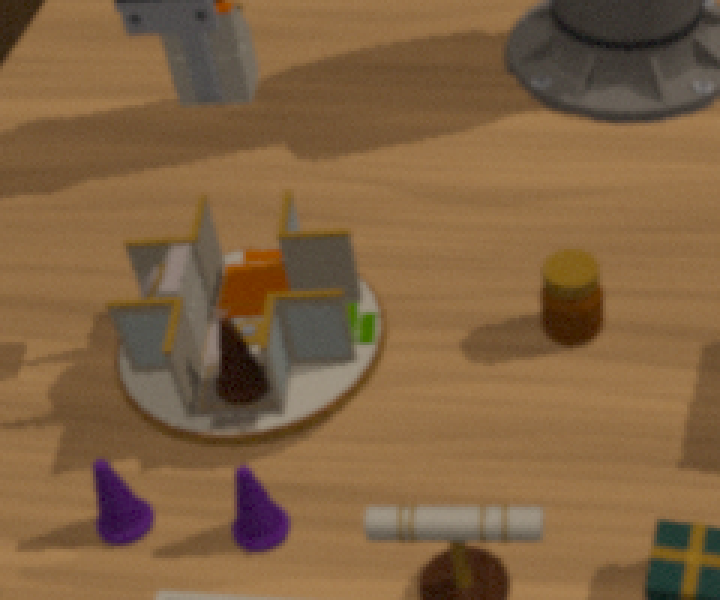

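Run:
```python
from h import *
p=shoot("wrist");T=tool_T()
f=lambda x: walltops(x[:2],x[2])
x,c=fitlines(p,f,np.array([.525,-.3126,np.radians(97.2)]),np.array([.003,.003,.02])); print(x,np.degrees(x[2]),c)
g=lambda x: block_lines(x[:2],x[2],x[3])
y,c=fitlines(p,g,np.array([.4479,-.3154,np.radians(187.1),.2438]),np.array([.003,.003,.05,.003]));print(y,np.degrees(y[2]),c)
print("mark",x[:2]+.063*np.array([np.cos(x[2]+np.pi/2),np.sin(x[2]+np.pi/2)]))
overlay(p,f(x)+g(y),"pics/o6.png",None,1.5)
```

```text
[ 0.52483083 -0.31192213  1.69388875] 97.0526765336701 -113.91827321787136
[ 0.44716996 -0.31483171  3.25130134  0.24322855] 186.28584488632032 -86.06962414604537
mark [ 0.4623075  -0.31965739]
```

View pics/o6.png

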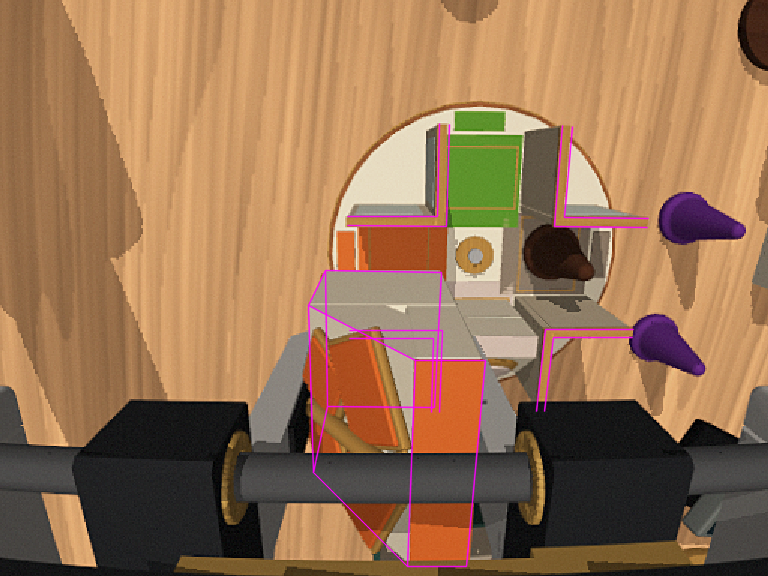

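Emit:
move_arm --steps "0 0 0 0.8 -0.3 -1 3;0 0 0 0.7 -0.2 -3 3;0 0 0 0 0 -4 3;0 0 0 0 0 -3 3;0 0 0 0 0 -1 3;0 0 0 0 0 0 3;0 0 0 0 0 0 3"

```text
t: 10.62
tcp_pos: [0.4631, -0.321, 0.1311]
orientation: [-0.705, 0.706, 0.044, -0.043]
wrist_force: [0.6, -1.0, -0.6]
opening: 0.494
```

```bash
cat > look.py <<'E'
import sys
from h import *
s=robot.read_state();T=tool_T();print(s["t"],round(s["opening"],3),np.round(s["joint_pos"],2),np.round(T[:3,3],4),"yaw",np.degrees(np.arctan2(T[1,0],T[0,0])))
z0,th=float(sys.argv[1]),float(sys.argv[2])
p=shoot("wrist")
f=lambda x: walltops(x[:2],x[2])
x,c=fitlines(p,f,np.array([.525,-.3123,np.radians(97.1)]),np.array([.003,.003,.02])); print("car",np.round(x,4),np.degrees(x[2]),c)
L=f(x)
if z0>-1:
    g=lambda x: block_lines(x[:2],x[2],x[3])
    y,c=fitlines(p,g,np.array([T[0,3],T[1,3],np.radians(th),T[2,3]+z0]),np.array([.003,.003,.05,.003]));print("blk",np.round(y,4),np.degrees(y[2]),c); L=L+g(y)
overlay(p,L,sys.argv[3],None,1.5)
E
python3 look.py -.0066 187.1 pics/o7.png
```

```text
10.625 0.494 [ 0.78  0.35 -0.34  1.91  0.15  0.9   0.48] [ 0.4631 -0.321   0.1311] yaw 7.101625167467925
car [ 0.525  -0.3122  1.7015] 97.48844623338978 -95.42140758299361
blk [ 0.4618 -0.3196  3.2435  0.1268] 185.83604147032145 -86.14849008629163
```

View pics/o7.png

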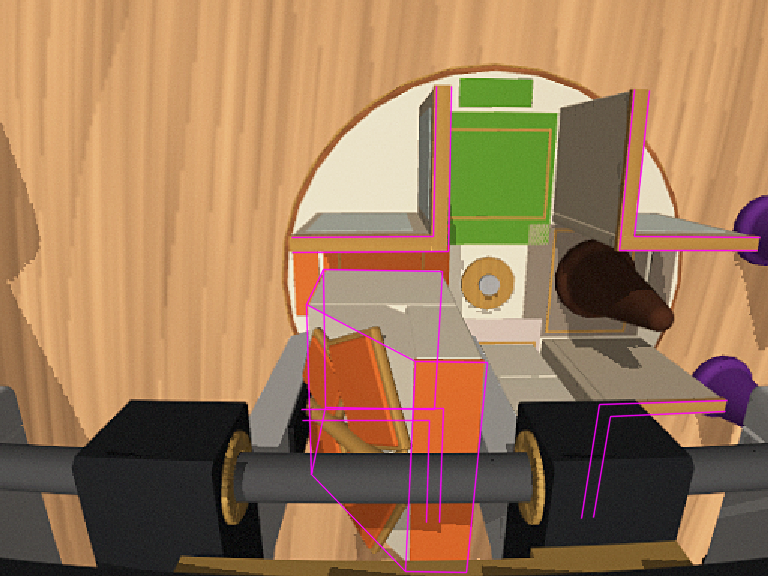

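Emit:
move_arm --steps "0 0 0 -0.05 0.05 -1.5 3;0 0 0 0 0 -2.5 3;0 0 0 0 0 -2.5 3;0 0 0 0 0 -1.2 3;0 0 0 0 0 -0.7 3;0 0 0 0 0 0 3;0 0 0 0 0 0 3"

```text
t: 11.55
tcp_pos: [0.4623, -0.3205, 0.0466]
orientation: [-0.706, 0.706, 0.044, -0.044]
wrist_force: [1.0, 0.0, -1.8]
opening: 0.487
```

```bash
python3 look.py -.0066 187.1 pics/o8.png; python3 -c "
from h import *
for i in range(4): s=robot.read_state();print(s['tcp_pos'],s['wrist_force'])"
```

```text
11.55 0.487 [ 0.75  0.46 -0.32  1.97  0.21  0.74  0.43] [ 0.4623 -0.3205  0.0466] yaw 7.10103747650704
car [ 0.5236 -0.3131  1.6891] 96.77677828090398 -50.78458157399511
blk [ 0.4616 -0.3199  3.2677  0.0394] 187.22670838999042 -59.45621471822552
[ 0.46226061 -0.32049202  0.04665455] [-1.0058883   0.33069326 -0.82244184]
[ 0.46226061 -0.32049202  0.04665455] [-1.0058883   0.33069326 -0.82244184]
[ 0.46226061 -0.32049202  0.04665455] [-1.0058883   0.33069326 -0.82244184]
[ 0.46226061 -0.32049202  0.04665455] [-1.0058883   0.33069326 -0.82244184]
```

View pics/o8.png

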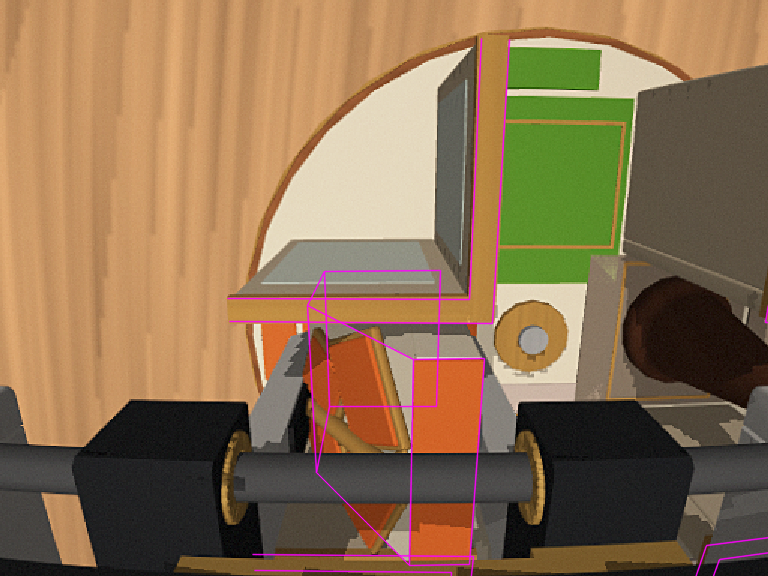

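Emit:
move_arm --steps "0 0 0 0 0 -0.4 3;0 0 0 0 0 -0.2 3;0 0 0 0 0 -0.1 3;0 0 0 0 0 0 3;0 0 0 0 0 0 3"

```text
t: 12.22
tcp_pos: [0.4619, -0.3202, 0.039]
orientation: [0.706, -0.706, -0.044, 0.044]
wrist_force: [0.6, -0.2, -1.1]
opening: 0.492
```

Emit:
move_arm --steps "0 0 0 0 0 0 4.7;0 0 0 0 0 0 5.0;0 0 0 0 0 0 5.4;0 0 0 0 0 0 5.8;0 0 0 0 0 0 6.2;0 0 0 0 0 0 6.2;0 0 0 0 0 0 6.2"

```text
t: 13.1
tcp_pos: [0.4619, -0.3202, 0.039]
orientation: [0.706, -0.706, -0.044, 0.044]
wrist_force: [0.4, -1.4, 0.0]
opening: 0.66
```

```bash
python3 look.py -.007 187.1 pics/o9.png
```

```text
13.1 0.66 [ 0.74  0.47 -0.31  1.98  0.21  0.73  0.43] [ 0.4619 -0.3202  0.039 ] yaw 7.105020582331548
car [ 0.5246 -0.3123  1.7001] 97.40775067758734 -39.687565534786465
blk [ 0.4612 -0.3194  3.2784  0.0312] 187.83606696823873 -52.40713404484551
```

View pics/o9.png

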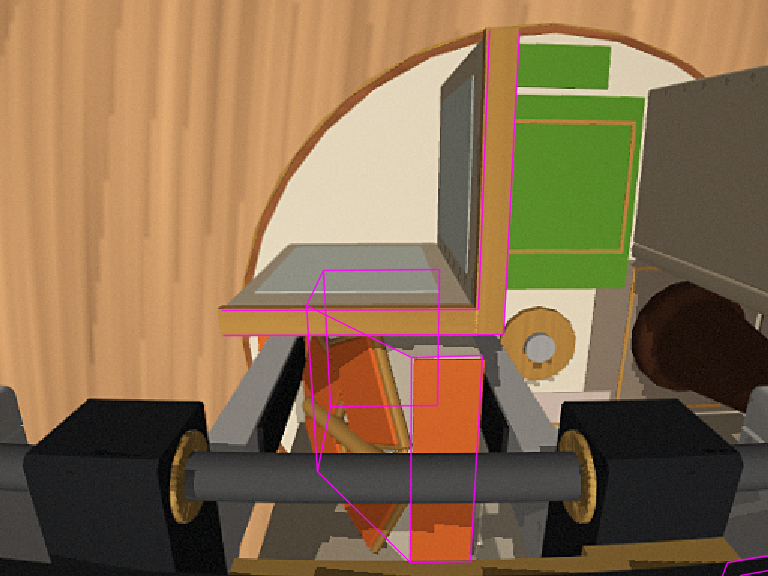

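Emit:
move_arm --steps "0 0 0 0 0 1 6.2;0 0 0 0 0 3 6.2;0 0 0 0 0 5 6.2;0 0 0 0 0 6 6.2;0 0 0 0 0 6 6.2;0 0 0 0 3 5 7;0 0 0 0.7 5 4 8;0 0 0 0.7 6 0 9.4;0 0 0 0.7 6 0 9.4;0 0 0 0.7 6 0 9.4;0 0 0 0.7 6 0 9.4;0 0 0 0.7 6 0 9.4;0 0 0 0.7 6 0 9.4;0 0 0 0.7 6 0 9.4;0 0 0 0.7 6 0 9.4;0 0 0 0.7 6 0 9.4;0 0 0 0 3 0 9.4;0 0 0 0 1 0 9.4;0 0 0 0 0 0 9.4;0 0 0 0 0 0 9.4"

```text
t: 15.65
tcp_pos: [0.5322, 0.3368, 0.3381]
orientation: [-0.706, 0.706, 0.043, -0.043]
wrist_force: [0.1, -0.3, -0.2]
opening: 1.003
```

Run:
```python
from h import *
s=robot.read_state();T=tool_T();print(s["t"],np.round(s["joint_pos"],2),np.round(T[:3,3],4))
p=shoot("wrist");cv2.imwrite("pics/w10.png",p["image"])
import pickle; pickle.dump(p,open("w10.pkl","wb"))
for n,z in dict(green_c=.0525,green_front=.0325,tray=0,blue_c=.0525,gilt_c=.0525).items():
    for r in robot.mark_of(n,p)[:2]: print(n,np.round(r["at"]),round(r["score"],2),np.round(onz(p,r["at"],z),4))
q=shoot("scene");cv2.imwrite("pics/s10.png",q["image"][60:260,60:300].repeat(3,0).repeat(3,1))
```

```text
15.65 [-0.06  0.36 -0.81  1.5   0.26  1.39 -0.76] [0.5322 0.3368 0.3381]
green_c [195. 250.] 0.71 [0.532  0.2759 0.0525]
green_front [202. 253.] 0.68 [0.5389 0.2591 0.0325]
tray [185. 252.] 0.81 [0.5343 0.2782 0.    ]
tray [302. 361.] 0.48 [0.7646 0.0795 0.    ]
blue_c [234. 238.] 0.88 [0.5218 0.2116 0.0525]
gilt_c [150. 256.] 0.59 [0.5328 0.3452 0.0525]
```

View pics/w10.png

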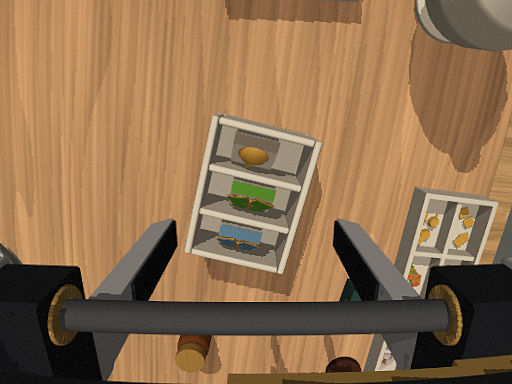

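View pics/s10.png

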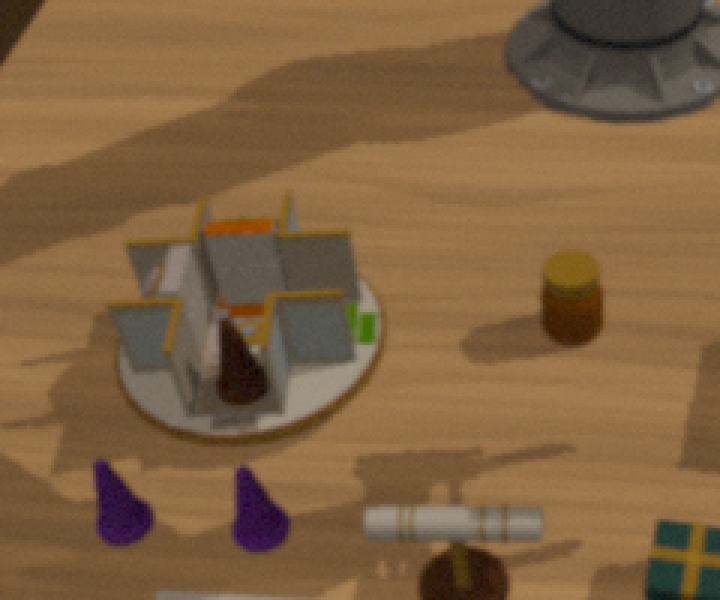

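```bash
cat >> h.py <<'E'
def tray_lines(c,th):
    u=np.array([np.cos(th),np.sin(th)]); v=np.array([-u[1],u[0]])
    def rect(y,hx,hy): return np.array([np.r_[np.array(c)+a*hx*u+(y+b*hy)*v,.091] for a,b in[(-1,-1),(1,-1),(1,1),(-1,1),(-1,-1)]])
    return [rect(0,.075,.101)]+[rect(y,.065,.027) for y in(-.064,0,.064)]
E
python3 - <<'E'
from h import *
import pickle;p=pickle.load(open("w10.pkl","rb"))
f=lambda x:tray_lines(x[:2],x[2])
x,c=fitlines(p,f,np.array([.534,.279,np.radians(-6)]),np.array([.005,.005,.07]));print(x,np.degrees(x[2]),c)
g=lambda y:block_lines(y[:2],y[2],.01)[1:2]
y,c=fitlines(p,g,np.array([.534,.277,x[2]-np.pi/2]),np.array([.004,.004,.04]));print(y,np.degrees(y[2]),c)
y[:2]-=0
overlay(p,f(x)+g(y),"pics/o11.png",(100,290,170,340),4)
overlay(p,f(x)+block_lines(y[:2],y[2],.01),"pics/o11.png",(100,290,170,340),4)
E
```

```text
[ 0.53082779  0.28041729 -0.12123595] -6.946308325818113 -149.91196459068868
[ 0.53449455  0.28055652 -1.66711607] -95.51871448465472 -149.99969211218337
```

View pics/o11.png

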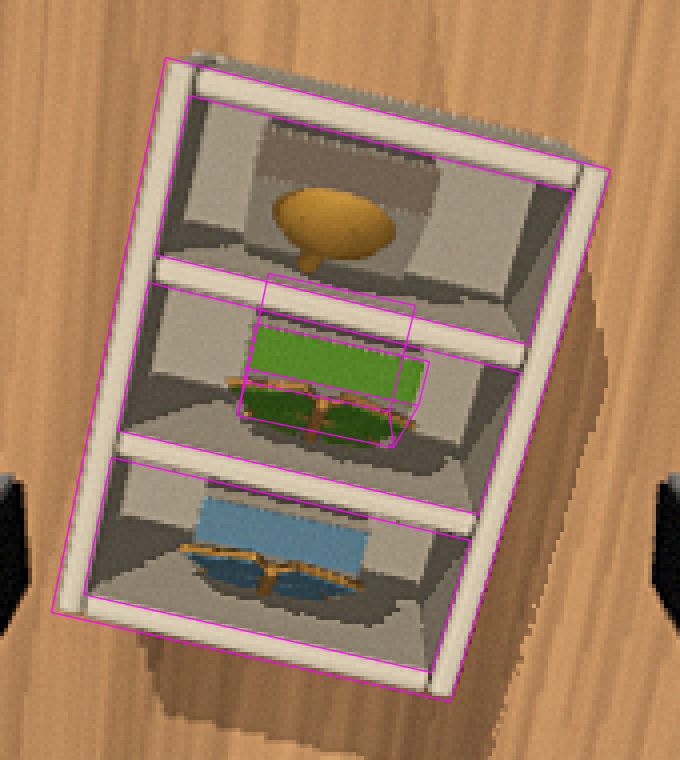

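Emit:
move_arm --steps "0 0 -0.125 0.15 -2.6 -4 9.4;0 0 -0.12 0.15 -2.6 -5 8.6;0 0 0 0 0 -5 8.6;0 0 0 0 0 -4 8.6;0 0 0 0 0 -2 8.6;0 0 0 0 0 0 8.6;0 0 0 0 0 0 8.6"

```text
t: 16.88
tcp_pos: [0.5354, 0.287, 0.1393]
orientation: [0.706, -0.705, 0.042, -0.043]
wrist_force: [0.4, -0.1, -0.5]
opening: 0.916
```

Run:
```python
from h import *
s=robot.read_state();T=tool_T();print(s["t"],s["opening"],np.round(s["joint_pos"],2),np.round(T[:3,3],4),np.degrees(np.arctan2(T[1,0],T[0,0])))
p=shoot("wrist")
f=lambda x:tray_lines(x[:2],x[2])
x,c=fitlines(p,f,np.array([.5308,.2804,np.radians(-7)]),np.array([.003,.003,.03]));print(x,np.degrees(x[2]),c)
g=lambda y:block_lines(y[:2],y[2],.01)[1:2]
y,c=fitlines(p,g,np.array([.534,.280,x[2]-np.pi/2]),np.array([.003,.003,.03]));print(y,np.degrees(y[2]),c)
overlay(p,f(x)+block_lines(y[:2],y[2],.01),"pics/o12.png",None,1.5)
```

```text
16.875 0.9158350605127155 [-0.06  0.47 -0.7   1.79  0.35  1.01 -1.02] [0.5354 0.287  0.1393] -6.929366593665897
[ 0.53206243  0.28021389 -0.11469789] -6.571704819460227 -110.87557096143969
[ 0.53426403  0.27972258 -1.67204534] -95.8011410049856 -150.0
```

View pics/o12.png

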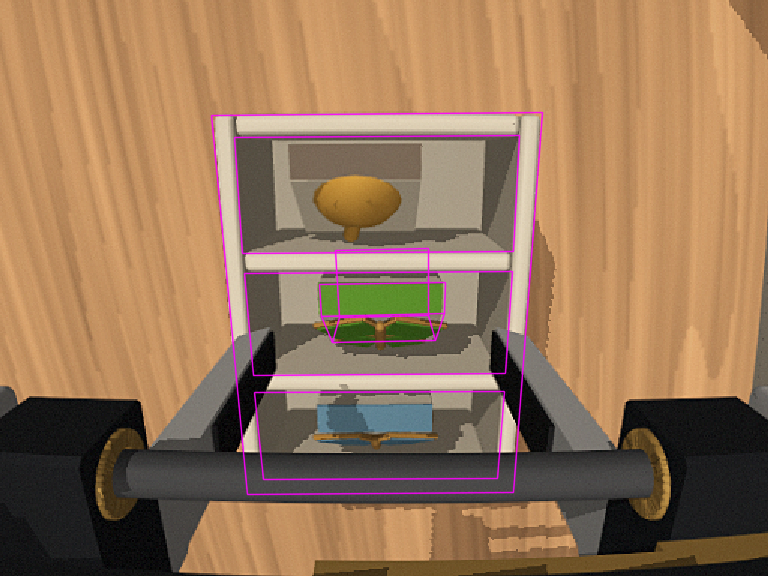

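Emit:
move_arm --steps "0 0 0 -0.05 -0.3 -2 8.6;0 0 0 0 0 -4 8.6;0 0 0 0 0 -3.5 8.6;0 0 0 0 0 -2.3 8.6;0 0 0 0 0 0 8.6;0 0 0 0 0 0 7;0 0 0 0 0 0 6;0 0 0 0 0 0 5;0 0 0 0 0 0 4.5;0 0 0 0 0 0 4.5;0 0 0 0 0 0 4.5"

```text
t: 18.3
tcp_pos: [0.5347, 0.2835, 0.0207]
orientation: [0.706, -0.706, 0.042, -0.043]
wrist_force: [-1.0, -1.2, 7.5]
opening: 0.637
```

Run:
```python
from h import *
s=robot.read_state();T=tool_T();print(s["t"],s["opening"]*94,np.round(s["joint_pos"],2),np.round(T[:3,3],4),s["wrist_force"])
p=shoot("wrist");cv2.imwrite("pics/w13.png",p["image"])
```

```text
18.3 59.88337419261177 [-0.12  0.61 -0.62  1.87  0.48  0.81 -1.12] [0.5347 0.2835 0.0207] [-0.97874666 -1.15666637  7.47782868]
```

View pics/w13.png

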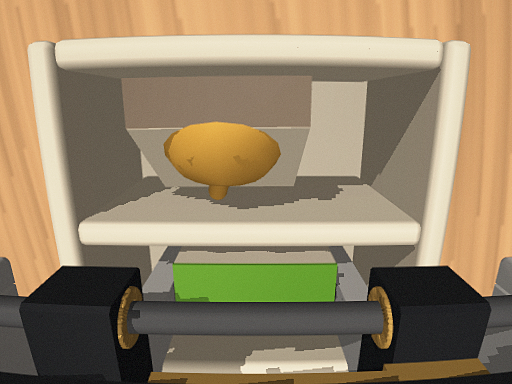

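Emit:
move_arm --steps "0 0 0 0 0 0.5 4.5;0 0 0 0 0 1 4.5;0 0 0 0 0 1.5 4.5;0 0 0 0 0 0 4.5"

```text
t: 18.85
tcp_pos: [0.535, 0.2838, 0.0514]
orientation: [0.706, -0.705, 0.042, -0.044]
wrist_force: [0.6, -0.5, -1.1]
opening: 0.637
```

Run:
```python
from h import *
s=robot.read_state();T=tool_T();print(s["t"],s["opening"]*94,np.round(T[:3,3],4),s["wrist_force"],s["torque"])
p=shoot("wrist");cv2.imwrite("pics/w14.png",p["image"])
p=shoot("side");cv2.imwrite("pics/d14.png",p["image"][180:330,100:300].repeat(3,0).repeat(3,1))
```

```text
18.85 59.85483467080757 [0.535  0.2838 0.0514] [ 0.62215268 -0.48087598 -1.12517611] [-0.01522319 -0.07454265  0.00684413]
```

View pics/w14.png

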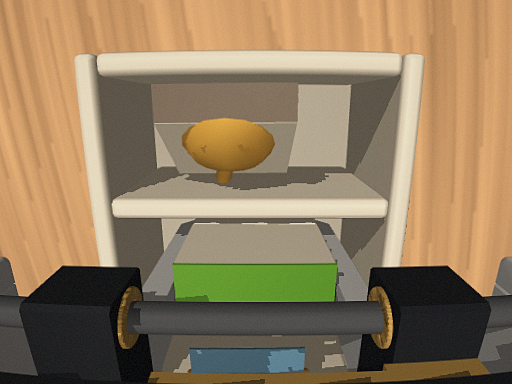

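View pics/d14.png

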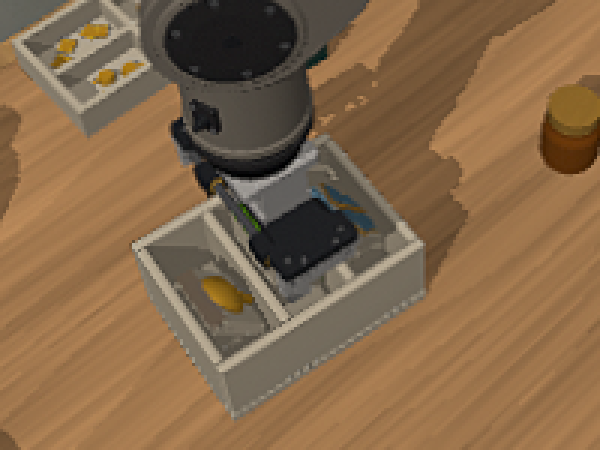

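Emit:
move_arm --steps "0 0 0 0 0 2 4.5;0 0 0 0 0 4 4.5;0 0 0 0 0 4 4.5;0 0 0 0 0 3 4.5;0 0 -0.1 0.5 -1.5 0 4.5;0 0 -0.15 0.5 -2.5 0 4.5;0 0 -0.17 1 -3 0 4.5;0 0 -0.17 1 -3 0 4.5;0 0 -0.17 1 -3 0 4.5;0 0 -0.17 1 -3 0 4.5;0 0 -0.17 0.5 -3 0 4.5;0 0 -0.17 0.5 -3 0 4.5;0 0 -0.17 0.5 -2.4 0 4.5;0 0 -0.01 0 0 -4 4.5;0 0 0 0 0 -4 4.5;0 0 0 0 0 0 4.5;0 0 0 0 0 0 4.5"

```text
t: 21.08
tcp_pos: [0.6, 0.0397, 0.1016]
orientation: [0.501, -0.5, 0.5, -0.5]
wrist_force: [-0.3, -0.5, -1.5]
opening: 0.639
```

Run:
```python
from h import *
s=robot.read_state();T=tool_T();print(s["t"],s["opening"]*94,np.round(s["joint_pos"],2),np.round(T[:3,3],4),np.degrees(np.arctan2(T[1,0],T[0,0])))
p=shoot("wrist");cv2.imwrite("pics/w15.png",p["image"])
```

```text
21.075 60.03561765600663 [ 0.1   0.44 -0.35  1.85  0.19  0.88 -1.91] [0.6    0.0397 0.1016] -89.99776725178674
```

View pics/w15.png

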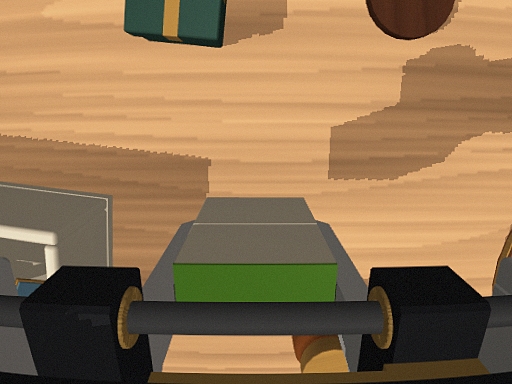

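Emit:
move_arm --steps "0 0 0 0 0 -2 4.5;0 0 0 0 0 -3 4.5;0 0 0 0 0 -2.3 4.5;0 0 0 0 0 -1 4.5;0 0 0 0 0 -0.5 4.5;0 0 0 0 0 -0.2 4.5;0 0 0 0 0 -0.1 4.5;0 0 0 0 0 0 4.5;0 0 0 0 0 0 6.2;0 0 0 0 0 0 7;0 0 0 0 0 0 8;0 0 0 0 0 0 9.4;0 0 0 0 0 0 9.4;0 0 0 0 0 0 9.4"

```text
t: 22.88
tcp_pos: [0.5992, 0.0393, 0.0087]
orientation: [0.5, -0.5, 0.5, -0.5]
wrist_force: [-0.5, 0.3, -0.1]
opening: 0.999
```

Emit:
move_arm --steps "0 0 0 0 0 2 9.4;0 0 0 0 0 4 9.4;0 0 0 0 0 5 9.4;0 0 0.1 0 0 4 9.4;0 0 0.171 0 1 4 9.4;0 0 0.18 0 1 4 9.4;0 0 0.18 0 1 2 9.4;0 0 0.18 0 1 0 9.4;0 0 0.18 0 1 0 9.4;0 0 0.18 0 0.5 0 9.4;0 0 0.18 0 0 0 9.4;0 0 0.18 0 0 0 9.4;0 0 0.04 0 0 0 9.4;0 0 0 0 0 0 9.4;0 0 0 0 0 0 9.4"

```text
t: 24.75
tcp_pos: [0.5991, 0.0943, 0.2595]
orientation: [-0.707, 0.707, -0.0, 0.001]
wrist_force: [-0.5, 0.1, -0.2]
opening: 0.997
```

Run:
```python
from h import *
s=robot.read_state();T=tool_T();print(s["t"],s["opening"]*94,np.round(s["joint_pos"],2),np.round(T[:3,3],4),np.degrees(np.arctan2(T[1,0],T[0,0])))
p=shoot("wrist")
g=lambda y:block_lines(y[:2],y[2],0)
y,c=fitlines(p,g,np.array([.604,.039,np.pi]),np.array([.003,.003,.04]));print(y,np.degrees(y[2]),c)
overlay(p,g(y),"pics/o16.png",None,1.5)
```

```text
24.75 93.71258694608602 [ 0.27  0.34 -0.68  1.67  0.23  1.21 -0.46] [0.5991 0.0943 0.2595] -0.07190885432339522
[0.59554908 0.0384951  3.12327401] 178.95041877147202 -122.92933760637106
```

View pics/o16.png

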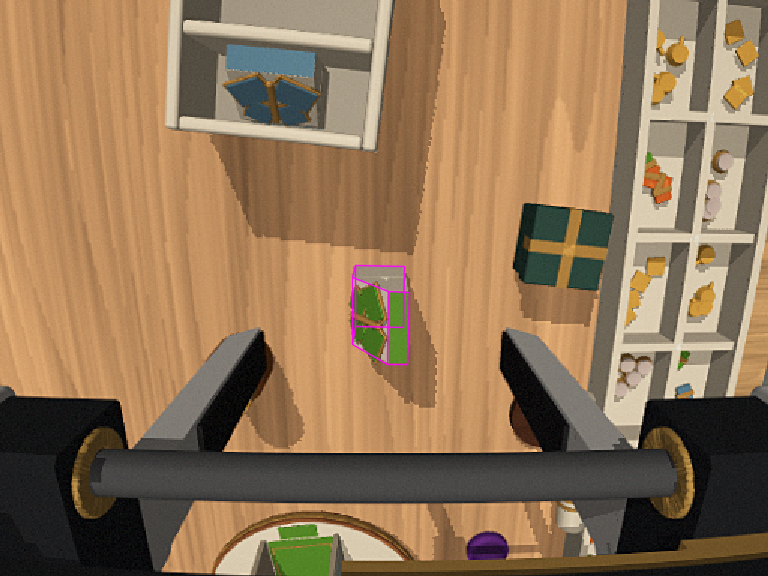

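Emit:
move_arm --steps "0 0 0 -0.35 -2.8 -3 9.4;0 0 0 0 -2.75 -4 9.4;0 0 0 0 0 -4.5 9.4;0 0 0 0 0 -2 9.4;0 0 0 0 0 0 9.4"

```text
t: 25.42
tcp_pos: [0.5953, 0.0393, 0.1233]
orientation: [0.707, -0.707, 0.0, 0.001]
wrist_force: [0.4, 0.8, 0.7]
opening: 0.997
```

Emit:
move_arm --steps "0 0 0 0 -0.05 -4 9.4;0 0 0 0 0 -4 9.4;0 0 0 0 0 -2.5 9.4;0 0 0 0 0 -1 9.4;0 0 0 0 0 0 9.4;0 0 0 0 0 0 6;0 0 0 0 0 0 4;0 0 0 0 0 0 3;0 0 0 0 0 0 3;0 0 0 0 0 0 3"

```text
t: 26.68
tcp_pos: [0.5957, 0.0383, 0.0088]
orientation: [0.707, -0.707, 0.0, -0.0]
wrist_force: [0.4, 0.3, 0.8]
opening: 0.506
```

Emit:
move_arm --steps "0 0 0 0 0 1 3;0 0 0 0 0 3 3;0 0 0 0 0 5 3;0 0 0 0 0 5 3;0 0 -0.1 0 -1.5 5 3;0 0 -0.15 -0.5 -2.5 4 3;0 0 -0.17 -1 -3 1 3;0 0 -0.17 -1 -3 0 3;0 0 -0.17 -1 -3 0 3;0 0 -0.17 -1 -3 0 3;0 0 -0.17 -1 -3 0 3;0 0 -0.17 -1 -3 0 3;0 0 -0.17 -1 -3 0 3;0 0 -0.007 -1 -2.5 0 3;0 0 0 -0.35 -1.3 0 3;0 0 0 0 0 0 3;0 0 0 0 0 0 3"

```text
t: 28.8
tcp_pos: [0.5077, -0.2485, 0.2489]
orientation: [0.531, -0.53, 0.468, -0.468]
wrist_force: [0.0, -0.6, -1.4]
opening: 0.488
```

```bash
python3 look.py -.0085 97.1 pics/o17.png
```

```text
28.8 0.488 [ 0.6   0.23 -0.31  1.79  0.07  1.14 -1.17] [ 0.5077 -0.2485  0.2489] yaw -82.82251312867473
car [ 0.5241 -0.3125  1.6957] 97.15464793512051 -116.02767379929178
blk [ 0.5093 -0.2483  1.6943  0.2421] 97.07775197854444 -89.64346038850094
```

View pics/o17.png

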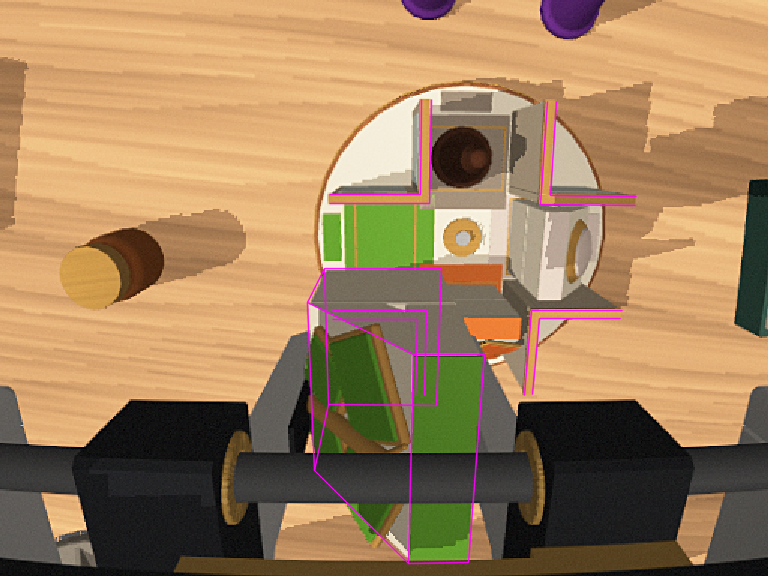

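Emit:
move_arm --steps "0 0 0 0.4 -0.15 -1 3;0 0 0 0.35 0 -3 3;0 0 0 0 0 -4 3;0 0 0 0 0 -2.8 3;0 0 0 0 0 -0.8 3;0 0 0 0 0 0 3;0 0 0 0 0 0 3"

```text
t: 29.72
tcp_pos: [0.5154, -0.2514, 0.1339]
orientation: [0.53, -0.53, 0.468, -0.469]
wrist_force: [1.0, 0.5, -2.4]
opening: 0.486
```

```bash
python3 look.py -.0085 97.1 pics/o18.png
```

```text
29.725 0.486 [ 0.58  0.35 -0.3   1.89  0.13  0.91 -1.22] [ 0.5154 -0.2514  0.1339] yaw -82.90628433152744
car [ 0.5242 -0.3117  1.696 ] 97.1727746227026 -95.08428123251649
blk [ 0.5156 -0.2508  1.6634  0.1247] 95.30576200045199 -85.72867517417848
```

View pics/o18.png

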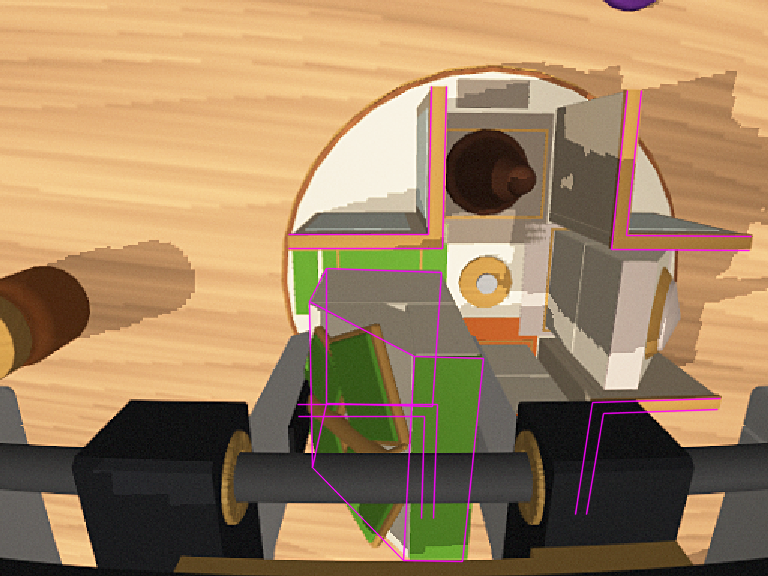

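Emit:
move_arm --steps "0 0 0 0.1 0.15 -1.5 3;0 0 0 0 0 -2.5 3;0 0 0 0 0 -2.5 3;0 0 0 0 0 -1.4 3;0 0 0 0 0 -0.7 3;0 0 0 0 0 0 3;0 0 0 0 0 0 3"

```text
t: 30.65
tcp_pos: [0.5162, -0.2499, 0.0475]
orientation: [0.53, -0.53, 0.468, -0.469]
wrist_force: [0.3, -0.2, -1.2]
opening: 0.486
```

```bash
python3 look.py -.0085 97.1 pics/o19.png
```

```text
30.65 0.486 [ 0.56  0.47 -0.28  1.95  0.18  0.75 -1.27] [ 0.5162 -0.2499  0.0475] yaw -82.91117102627788
car [ 0.5229 -0.3115  1.6874] 96.68353327474527 -49.131855479454174
blk [ 0.5103 -0.2506  1.6893  0.0382] 96.78780332203407 -62.71270120384315
```

View pics/o19.png

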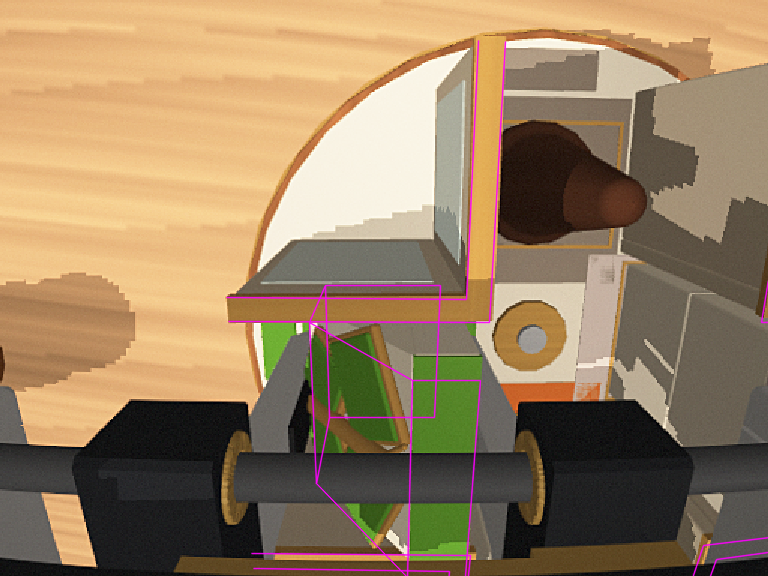

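Emit:
move_arm --steps "0 0 0 0 0 -0.3 3;0 0 0 0 0 -0.2 3;0 0 0 0 0 -0.1 3;0 0 0 0 0 0 3;0 0 0 0 0 0 3"

```text
t: 31.32
tcp_pos: [0.516, -0.2497, 0.0411]
orientation: [0.53, -0.53, 0.468, -0.468]
wrist_force: [-0.3, 1.3, 5.3]
opening: 0.481
```

Emit:
move_arm --steps "0 0 0 0 0 0.05 3;0 0 0 0 0 0 4.7;0 0 0 0 0 0 5.0;0 0 0 0 0 0 5.4;0 0 0 0 0 0 5.8;0 0 0 0 0 0 6.2;0 0 0 0 0 0 6.2;0 0 0 0 0 0 6.2"

```text
t: 32.33
tcp_pos: [0.5157, -0.2497, 0.0413]
orientation: [0.53, -0.53, 0.468, -0.468]
wrist_force: [0.1, 0.2, -0.1]
opening: 0.659
```

```bash
python3 look.py -.0085 97.1 pics/o20.png
```

```text
32.325 0.659 [ 0.56  0.48 -0.27  1.95  0.19  0.74 -1.27] [ 0.5157 -0.2497  0.0413] yaw -82.90990748007101
car [ 0.5231 -0.3118  1.6867] 96.63826093625286 -39.76607130945109
blk [ 0.5107 -0.2504  1.6978  0.0314] 97.2792256744416 -61.7656948670308
```

View pics/o20.png

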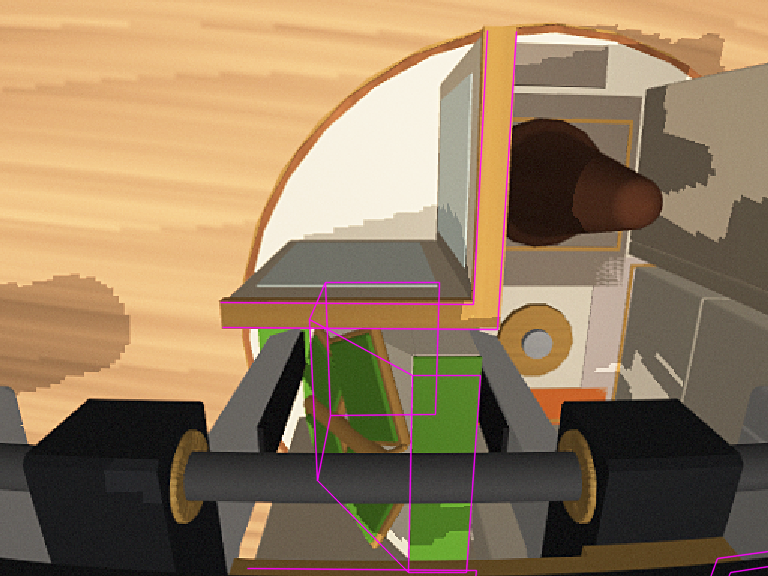

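Released cleanly. Rise and move off to look at the carousel from above.

Emit:
move_arm --steps "0 0 0 0 0 1 6.2;0 0 0 0 0 3 6.2;0 0 0 0 0 5 6.2;0 0 0 0 0 6 6.2;0 0 0 0 0 6 6.2;0 0 0 2 -1 6 6.2;0 0 0 4 -3 4 6.2;0 0 0 2 -3 2 6.2;0 0 0 0 0 0 6.2;0 0 0 0 0 0 6.2"

```text
t: 33.62
tcp_pos: [0.5939, -0.3182, 0.3688]
orientation: [0.53, -0.53, 0.468, -0.468]
wrist_force: [0.6, 0.5, -0.2]
opening: 0.657
```

Run:
```python
from h import *
s=robot.read_state();print(s["t"],np.round(s["tcp_pos"],4))
p=shoot("wrist")
f=lambda x: walltops(x[:2],x[2])
x,c=fitlines(p,f,np.array([.525,-.3123,np.radians(97.1)]),np.array([.003,.003,.02])); print("car",np.round(x,4),np.degrees(x[2]),c)
L=f(x)
for k in(0,1):
    a=x[2]+k*np.pi/2; m=x[:2]+.063*np.array([np.cos(a),np.sin(a)])
    g=lambda y: block_lines(y[:2],y[2],.032)[1:]
    y,c=fitlines(p,g,np.r_[m,a],np.array([.004,.004,.06])); d=y[:2]-m
    print(k,"in/out",d@[np.cos(a),np.sin(a)],"lat",d@[-np.sin(a),np.cos(a)],"deg",np.degrees(y[2]-a),c); L+=g(y)
overlay(p,L,"pics/o21.png",(60,310,120,380),3)
cv2.imwrite("pics/w21.png",p["image"][60:310,120:380].repeat(3,0)[::1].repeat(3,1))
q=shoot("scene");cv2.imwrite("pics/s21.png",cv2.resize(q["image"],None,fx=1.5,fy=1.5))
```

```text
33.625 [ 0.5939 -0.3182  0.3688]
car [ 0.5249 -0.3115  1.6981] 97.2958974672478 -136.87329520839805
0 in/out -0.00010203185194707997 lat 0.0025788192967341537 deg 0.5394072552359771 -130.62764366624816
1 in/out 0.00178468039396502 lat 0.0006494443800167025 deg 3.186239804859355 -136.1836556086093
```

View pics/o21.png

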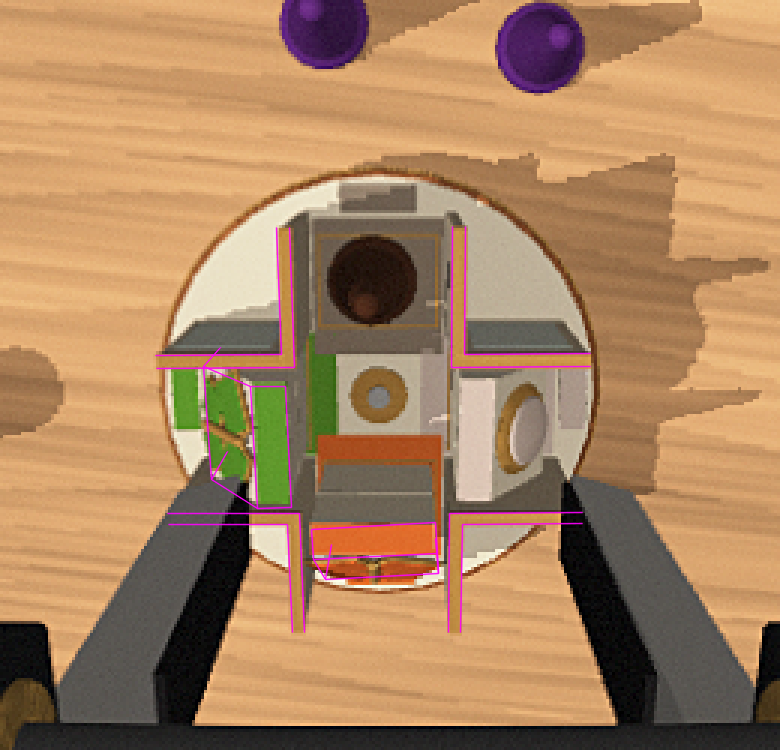

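View pics/s21.png

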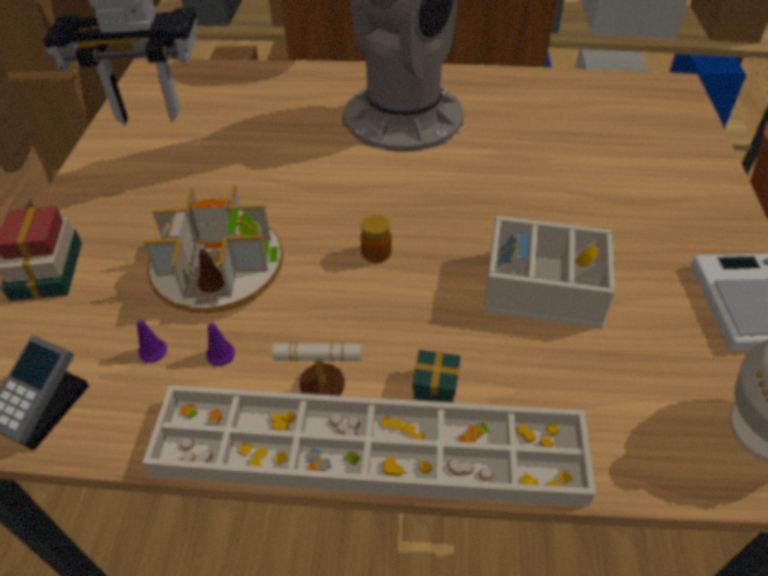

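```bash
python3 -c "
from h import *
print(robot.job_done())"
```

```text
the job is handed in; nothing more can be done
None
```

Both blocks now stand in the stalls of their own colour, butterflies outwards and released, and I handed the job in about 34 s in (limit 72 s). `job_done()` reports no verdict, so success rests on my own checks.

- **Amber:** I gripped it front and back on the counter, turned it about 111° and lowered it straight onto its mark.
- **Green:** I lifted it out of the tray by its sides and set it down on the counter. I then gripped it again front and back and lowered it onto its mark, because a stall leaves only 6 mm either side of a block.

**Last checks** (one wrist picture from above, with model outlines fitted to it):

| Block | In/out offset | Sideways offset | Out of square |
|---|---|---|---|
| Green | about 0 mm | about 2.6 mm | about 0.5° |
| Amber | about 1.8 mm | about 0.6 mm | about 3° |

- **Carousel:** its angle measured 97.3° at the end against 97.2° at the start, so it did not turn noticeably.
- **Other pieces:** they looked untouched in the last scene picture. I did not measure their positions again.

**Checks that disagreed:**
- Fits taken while the gripper was deep in the stall scored lower. For green they put the block about 5 mm to one side of where the tool pose had it. The later view from above, with green clear of the gripper, did not bear that out.
- Setting green down showed a brief 5 N upward push, well under the limit.

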